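# Set the load selector by fingertip and confirm

### The arm

A 7-joint arm with a two-finger parallel gripper is mounted at the origin on a cart in front of the work surface, level with it; the furniture and walls round the work are solid. World frame = base frame: x ahead of the robot, y to its left, z up, the work surface at z = 0. Lengths are in m, angles in rad, forces in N, time in s.
With the tool pointing down it reaches from about 0.425 to 0.925 m from the base axis. Payload 6.8 kg.
Tool frame: the origin (TCP) lies at the very end of the fingers, on their centre line; the grasp point (between the pads) lies 19 mm behind it; z points along the fingers, y is the line along which they close (so a half turn about z gives the same grasp; the last joint's range is limited). The gripper opens to 85 mm and grips with 20 to 120 N. Pads are 22 mm wide; open, the fingers measure 114 mm over their backs; the gripper's body (76 mm by 85 mm) begins 54 mm behind the grasp point. The pads swing forward as they close: fully open they stand 13 mm farther back than shut.
Start: joints at [1.122, 0.477, 0.022, 1.555, -0.011, 1.109, -0.083], TCP at [0.226, -0.636, 0.231] pointing down, gripper open.
Joint ranges: [-2.96, 2.96], [-0.34, 2.1], [-1.41, 1.46], [0.24, 2.44], [-1.37, 4.51], [0.17, 1.92], [-2.96, 2.96]. Speed limits (rad/s): [2.39, 2.39, 3.14, 3.14, 3.14, 3.14, 3.14].

### API

Orientations are given as a rotation vector (axis times angle).
In Python, from bench import get_obs, viewer, r gives the robot as it stands. The module is installed in compiled form; this text tells all that it offers.
- The arm moves only by the tool play_rows, never from a script. Its argument "commands" is a list that holds one entry, the list of rows, each a list of 5 numbers: the gripper's target within -1 to 1 (shut at 1, half-way at 0, fully open at -1), then the shift along the tool's x, y, z scaled (see below), then the turn about the tool's z scaled (see below). A call has 1 to 12 rows; each row is the pose to reach, as a shift and turn from the pose commanded when the call began, along the tool's axes at that moment; what a row does not reach only later rows make up. The controller multiplies each number of a shift by 0.2 m and each number of a turn by pi/2 rad. A row lasts 1/12 s, in which the tool goes at most 41.7 mm and 7.16 degrees, less where a joint would pass 70% of its speed; a pose out of reach is approached as far as the arm can. A call with a number of a shift or a turn outside -1 to 1 is refused whole. A call with a gripper value outside its range is refused whole. The fingers move at their own pace and stop on an object; "grip_force" is the grip in N (left out, the last holds). Time passes only in rows, so rows that repeat a pose let the fingers close. It gives the time, the measured TCP pose, the force, the opening and the grip force at its end, in the units of the state.
- get_obs(): the state, without advancing time (a new reading comes with each control period).
- viewer.grab_frame(name): name is "scene" or "side" or "wrist"; returns a dict with "pixels" (384x512x3 uint8, red, green, blue), "fovy" (degrees; the focal length in pixels is half the picture's height over the tangent of half this angle, whatever the lens; pixels are square), "cx", "cy" (the principal point, pixels), "distortion" ([k1, k2, p1, p2, k3] as OpenCV has them; the pictures are not rectified), "world_to_cam" (4x4, takes a point from world to camera coordinates); the wrist camera has in their place "hand_eye" (4x4, takes a point from camera to tool coordinates, whose origin is the TCP and whose axes are the flange's). Camera axes: x right, y up, looking along -z (the intrinsics and any distortion apply to the point x, -y, -z); pixel columns grow to the right and rows downward; lengths in m; the calibration is good to about 2 mm. A picture is of the moment at which its call begins: read the wrist's pose just before it. There is no depth.
- r.hand_in(): hands the job in; it is judged then, once.
Trained networks look in a picture, given as the dict that the camera call returned (one of the last four; its "shot" number tells which), for a name from the list of things; names that differ only in an ending like _2 or _b are one class to them, and where a whole thing is asked for, a point or a joint stands for the part that bears it (a point fixed in the world has none). Each returns a list of dicts, best first, with "score" (0 to 1); they miss things now and then, are a little off and sometimes report something else, mostly with a low value. They report only what shows in the picture. A call takes as long as a camera call.
- viewer.trace(picture, thing): "pixels" (384x512 bool, what is visible of it) and "rect" ([left, top, right, bottom] in pixels, round what is visible of it).
The state is a dict: "clock": time; "joints": joint angles; "qvel": joint speeds; "tau": joint torques, N m; "tcp_pos": TCP position; "orientation": TCP orientation; "contact_force": force on the tool from outside, world axes, zero at the start; "moment": the same for the moment, N m; "grip_width": finger opening in m; "gripper_force": force on a finger pad.
Only numpy, scipy, OpenCV 4.12 (cv2) and the standard library are available. Lean on these libraries where they do the work, as an engineer would, in place of code of your own. Each camera call takes 0.05 s, during which the arm holds its last target. There are 200 camera calls.

### The job

Before the next hardness test, set the load selector: lay a fingertip on its wide knurled dial and turn it clockwise by friction, click by click, until the one long white mark on the dial has clicked in at the white pointer on the housing (not on to the short mark after it). Then press the metal push button on the small separate box fully down and let it come up again; do not press it before the dial is set. Touch only, lift nothing, and leave the loose things on the bench where they stand.

Things in the scene. Friction and masses are not known exactly. Their poses are not given: they have to be found in the camera images.
- selector: Load selector, fixed to the bench: round grey housing 116 mm in diameter and 30 mm high that carries the dial. Origin at the centre of its underside, on the dial's upright axis; z up. Its -x axis points from the dial's axis to the pointer.
- selector_pointer (a point): Top of the white pointer, a fixed upright post 5 mm wide and 10 mm long (radially) on the housing's rim, 52.5 mm from the dial's axis, top at z = 48 mm (8 mm below the top of the dial), with a 1.5 mm gap to the dial.
- dial_top (a point): Centre of the dial's flat top, on its axis, 56 mm above the bench untouched. The dial is a black disc 92 mm in diameter (too wide to pinch), 20 mm thick, knurled round the rim. It rests on a spring: it begins to sink at about 2 N and sinks 6 mm at about 7 N, where it stops hard; pressed 3 to 6 mm down, a fingertip moved along an arc 28 to 38 mm from the axis turns it.
- long_mark (a point): Outer end of the long white mark (28 mm), on the dial's top 43.5 mm from its axis; turns with the dial. Three short marks (9 mm) lie on the same edge: two before it, one after it. The marks are flush, as is the steel spot (20 mm across) in the middle.
- load_dial (a joint): Turn of the dial in rad, growing clockwise seen from above; stops at -0.7, +1.3. Four notches: -0.6, 0 (short marks at the pointer), +0.6 (LONG mark at the pointer), +1.2 (last short mark). It starts in one of the first two. Past the tipping points half-way between notches it is drawn into the next notch and stays there when released. About 0.09 N m moves it out of a notch.
- apply (a joint): Push button travel in m: 0 up, 0.006 fully down; it is sprung and comes up when released. Fully down takes 5 N.
- apply_top (a point): Centre of the top of the push button, a metal disc 28 mm in diameter on a round collar on a fixed grey box 64 x 64 mm and 40 mm high; the button's top stands 62 mm above the bench and 10 mm above the collar. It is pressed straight down by 6 mm.
- weight: Loose brass 500 g test weight with a knob on top, 38 mm across, 70 mm tall; origin at the centre of its underside. Leave alone.
- specimen: Loose black moulded specimen puck, 30 mm across, 19 mm tall; origin at the centre of its underside. Leave alone.
- sleeve: Loose grey steel sleeve (short tube), 36 mm across, 24 mm tall; origin at the centre of its underside. Leave alone.
- bearing: Loose ball bearing, 35 mm across, 11 mm tall; origin at the centre of its underside. Leave alone.
- tin: Loose round grey tin, 64 mm across, 22 mm tall; origin at the centre of its underside. Leave alone.

How it is judged:
On the way, in this order (a step that is already met when the one before it is completed fails the run):
1. the dial stands in the notch with the long mark at the pointer (value of joint load_dial between 0.52 and 0.68 rad), for 0.3 s.
2. the push button is pressed fully down (value of joint apply above 0.0048 m), for 0.05 s.
At the end, for the whole second after the job is handed in: The dial rests within 0.08 rad of +0.6 (long mark at the pointer), after that the button has been pressed (at least 4.8 of its 6 mm) and is up again (under 1.5 mm), and each loose thing is within 30 mm of its start (all of step 1 and velocity of joint load_dial between -0.05 and 0.05 rad/s and value of joint apply below 0.0015 m and distance of each of weight, specimen, sleeve, bearing, tin from where it was at the start of the episode below 0.03 m); the robot touches nothing.
It fails at once if the button is pressed (over 3 mm) while the dial is not in the long mark's notch (value of joint apply above 0.003 m and not (value of joint load_dial between 0.48 and 0.72 rad)).
It fails at once if a loose thing is moved by more than 30 mm (distance of any of weight, specimen, sleeve, bearing, tin from where it was at the start of the episode above 0.03 m).
It fails at once if a loose thing is lifted by more than 10 mm (height (world z) of any of weight, specimen, sleeve, bearing, tin above 0.01 m).
It also fails if it takes over 64 s, if anything falls off the work surface, if the arm or the gripper's body presses on something with over 40 N, if the wrist force passes 120 N, or if a joint passes its speed limit or range.

## Working session

There is one attempt and no reset: what is moved stays moved. The work goes in short steps, Python scripts to look and compute and a tool call to move; the robot and the scene stay as the last step left them, time stands still between calls to the robot, and variables do not carry over. Pictures are saved under pics/ and viewed, at most 10 in all, crops included, and the job is handed in when it is done.

Besides the shell and the picture viewer there is one more tool, called after "Emit:" by a JSON object that holds its "op" and its "data", one argument or row to a line. play_rows: Moves the arm, as the interface text tells. Shifts and turns lie within -1 to 1; 1 stands for 0.2 m of shift or pi/2 rad of turn. Its arguments: {"type":"object","properties":{"commands":{"type":"array","items":{"type":"array","items":{"type":"array","items":{"type":"number","minimum":-1,"maximum":1}}}},"grip_force":{"type":"number"}},"required":["commands"]}

```bash
mkdir -p pics
cat > h.py <<'E'
import numpy as np, cv2
from scipy.spatial.transform import Rotation as R
from bench import get_obs, viewer, r
def cam(f, obs=None):
    F=192/np.tan(np.radians(f["fovy"])/2)
    K=np.array([[F,0,f["cx"]],[0,F,f["cy"]],[0,0,1.]])
    if "world_to_cam" in f: W=np.array(f["world_to_cam"])
    else:
        T=np.eye(4);T[:3,:3]=R.from_rotvec(obs["orientation"]).as_matrix();T[:3,3]=obs["tcp_pos"]
        W=np.linalg.inv(T@np.array(f["hand_eye"]))
    return K,np.array(f["distortion"],float),W
def toz(f,uv,z,obs=None):
    K,D,W=cam(f,obs)
    p=cv2.undistortPoints(np.array(uv,float).reshape(-1,1,2),K,D).reshape(-1,2)
    d=np.c_[p[:,0],-p[:,1],-np.ones(len(p))]@W[:3,:3]
    o=-W[:3,:3].T@W[:3,3]
    return o+d*((z-o[2])/d[:,2])[:,None]
def proj(f,P,obs=None):
    K,D,W=cam(f,obs); P=np.atleast_2d(P)
    c=P@W[:3,:3].T+W[:3,3]; c=c*[1,-1,-1]
    return cv2.projectPoints(c,np.zeros(3),np.zeros(3),K,D)[0].reshape(-1,2)
def save(f,n): cv2.imwrite("pics/"+n,f["pixels"][:,:,::-1])
E
python3 - <<'E'
from h import *
o=get_obs();print(o)
for c in("scene","side"):
    f=viewer.grab_frame(c);save(f,c+"0.png")
    for t,z in(("dial_top",.05),("selector",.015),("apply_top",.062),("weight",.035),("specimen",.01),("sleeve",.012),("bearing",.006),("tin",.011)):
        for d in viewer.trace(f,t)[:2]:
            m=np.argwhere(d["pixels"]).mean(0)[::-1]
            print(c,t,round(d["score"],2),np.round(d["rect"]),toz(f,m,z).round(3))
E
```

```text
{'clock': 0.0, 'joints': array([ 1.12187452,  0.47781795,  0.02233005,  1.55646034, -0.01153115,
        1.1092981 , -0.08308675]), 'qvel': array([ 0.00076904, -0.00212552,  0.00032112, -0.00077171, -0.00011113,
        0.00040625, -0.00093156]), 'tau': array([-7.55048713e-04, -5.96441710e+01,  1.60736818e+00, -2.81190115e+01,
        1.24478806e-02,  9.47217224e-03,  1.21485149e-05]), 'tcp_pos': array([ 0.22542601, -0.63560965,  0.2303098 ]), 'orientation': array([-3.09429726e+00, -5.32513205e-01,  6.58263587e-04]), 'contact_force': array([ 0.62060714,  0.73849976, -0.18352332]), 'moment': array([ 0.03184123,  0.05448937, -0.09659255]), 'gripper_force': 0.0, 'grip_width': 0.08500304178595844}
scene dial_top 0.89 [173. 167. 204. 185.] [[0.476 0.097 0.05 ]]
scene selector 0.61 [169. 166. 205. 201.] [[0.485 0.106 0.015]]
scene weight 0.67 [248. 188. 258. 212.] [[ 0.495 -0.131  0.035]]
scene specimen 0.43 [234. 217. 247. 225.] [[ 0.429 -0.126  0.01 ]]
scene specimen 0.42 [173. 168. 204. 188.] [[0.514 0.129 0.01 ]]
scene bearing 0.54 [146. 174. 159. 186.] [[0.444 0.22  0.006]]
scene tin 0.57 [350. 232. 376. 250.] [[ 0.531 -0.473  0.011]]
side dial_top 0.93 [190. 240. 233. 275.] [[0.477 0.106 0.05 ]]
side selector 0.78 [187. 237. 242. 290.] [[0.484 0.1   0.015]]
side selector 0.27 [281. 174. 289. 184.] [[ 0.508 -0.285  0.015]]
side apply_top 0.37 [280. 174. 289. 182.] [[ 0.477 -0.225  0.062]]
side weight 0.76 [249. 190. 265. 215.] [[ 0.5   -0.113  0.035]]
side specimen 0.7 [277. 216. 286. 227.] [[ 0.431 -0.122  0.01 ]]
side sleeve 0.66 [188. 304. 203. 320.] [[0.442 0.218 0.012]]
side bearing 0.54 [277. 214. 284. 227.] [[ 0.432 -0.126  0.006]]
side tin 0.65 [294. 143. 314. 159.] [[ 0.533 -0.469  0.011]]
```

Run:
```python
import cv2,numpy as np
a=cv2.imread("pics/scene0.png")[140:270,130:390];b=cv2.imread("pics/side0.png")[130:330,150:350]
a=cv2.resize(a,(800,400),interpolation=3)
cv2.imwrite("pics/a0.png",a);cv2.imwrite("pics/b0.png",cv2.resize(b,(600,600),interpolation=3))
```

```text
(no output)
```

View pics/b0.png

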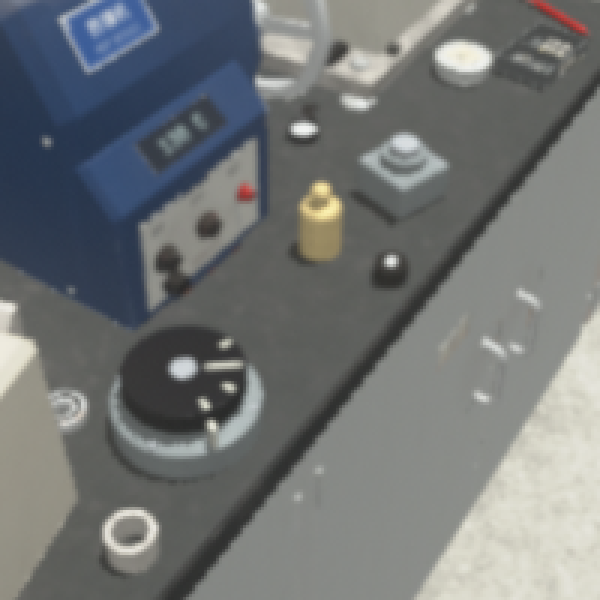

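View pics/a0.png

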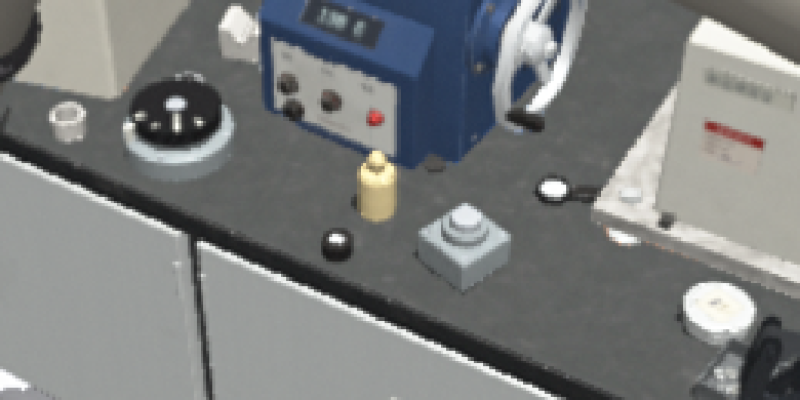

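Run:
```python
from h import *
o=get_obs()
M=R.from_rotvec(o["orientation"]).as_matrix();print(M.round(3))
f=viewer.grab_frame("wrist");print(np.array(f["hand_eye"]).round(3),f["fovy"])
g=viewer.grab_frame("side")
print("machine corner",toz(g,[[193.3,238],[239,205]],0),"cream box",toz(g,[[175,297]],0),"btn",toz(g,[[284.7,178.3]],.062),"dial",toz(g,[[211,253]],.056),"ptr",toz(g,[[220.5,273]],.048))
g=viewer.grab_frame("scene")
s=130/400
print("btn",toz(g,[[130+467*s,140+211*s]],.062),"dial",toz(g,[[130+176*s,140+103*s]],.056),"corners",toz(g,[[130+415*s,140+165*s],[130+262*s,140+108*s],[130+110*s,140+97*s]],0))
for t in((.40,.10,.25),(.477,-.225,.25)): print(M.T@(np.array(t)-o["tcp_pos"])/.2)
```

```text
[[ 0.943  0.334  0.   ]
 [ 0.334 -0.943 -0.   ]
 [ 0.     0.    -1.   ]]
[[-0.     0.958  0.286  0.072]
 [ 1.     0.    -0.001 -0.001]
 [-0.001  0.286 -0.958 -0.143]
 [ 0.     0.     0.     1.   ]] 67.85964652898078
machine corner [[ 5.83671309e-01  4.71667656e-02  0.00000000e+00]
 [ 5.61247799e-01 -1.23924762e-01 -1.11022302e-16]] cream box [[0.50087901 0.20851114 0.        ]] btn [[ 0.47746343 -0.22898058  0.062     ]] dial [[0.47987448 0.10345479 0.056     ]] ptr [[0.43284163 0.13256888 0.048     ]]
btn [[ 0.48378722 -0.23649107  0.062     ]] dial [[0.48038503 0.09778546 0.056     ]] corners [[ 0.57911315 -0.12780776  0.        ]
 [ 0.57585596  0.05989622  0.        ]
 [ 0.50643716  0.212711    0.        ]]
[ 2.05187891 -3.17798476 -0.09354979]
[ 1.87167926 -1.51775041 -0.09346079]
```

Emit:
{"op": "play_rows", "data": {
  "commands": [
    [[1,0.9,-0.67,0,0],[1,0.9,-0.67,0,0],[1,0.9,-0.67,0,0],[1,0.9,-0.67,0,0],[1,0.9,-0.67,0,0],[1,0.9,-0.67,0,0],[1,0.9,-0.67,0,0]]
  ]
}}

```text
clock: 1.63
tcp_pos: [0.3546, -0.445, 0.2317]
orientation: [-3.093, -0.545, -0.003]
contact_force: [0.5, 0.5, -0.2]
grip_width: 0.0006
gripper_force: 0.0
```

Emit:
{"op": "play_rows", "data": {
  "commands": [
    [[1,0.65,-0.78,0,0],[1,0.65,-0.78,0,0],[1,0.65,-0.78,0,0],[1,0.65,-0.78,0,0],[1,0.65,-0.78,0,0],[1,0.65,-0.78,0,0],[1,0.65,-0.78,0,0],[1,0.65,-0.78,0,0]]
  ]
}}

```text
clock: 2.3
tcp_pos: [0.4206, -0.2605, 0.2315]
orientation: [3.096, 0.531, -0.0]
contact_force: [0.5, -0.0, 0.1]
grip_width: -0.0001
gripper_force: 0.0
```

Run:
```python
from h import *
o=get_obs();print(o["clock"],o["tcp_pos"],o["grip_width"])
f=viewer.grab_frame("wrist");save(f,"w_btn.png")
for t,z in(("apply_top",.062),("apply_top",.059),):
    for d in viewer.trace(f,t)[:2]:
        x0,y0,x1,y1=d["rect"];print(t,d["score"],np.round(d["rect"]),toz(f,[[(x0+x1)/2,(y0+y1)/2]],z,o),d["pixels"].sum())
```

```text
2.3 [ 0.42055555 -0.26047768  0.23146257] -0.00014492066459563538
apply_top 0.79 [243. 102. 270. 127.] [[ 0.47993056 -0.23815378  0.062     ]] 474
apply_top 0.79 [243. 102. 270. 127.] [[ 0.47984969 -0.23818078  0.059     ]] 474
```

View pics/w_btn.png

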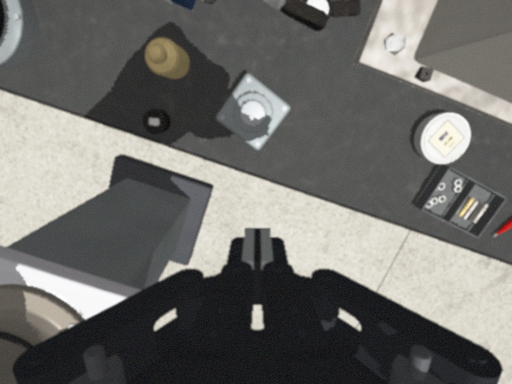

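Emit:
{"op": "play_rows", "data": {
  "commands": [
    [[1,0.35,-0.83,0,0],[1,0.35,-0.83,0,0],[1,0.35,-0.83,0,0],[1,0.35,-0.83,0,0],[1,0.35,-0.83,0,0],[1,0.35,-0.83,0,0],[1,0.35,-0.83,0,0]]
  ]
}}

```text
clock: 3.03
tcp_pos: [0.4314, -0.0801, 0.2314]
orientation: [3.096, 0.533, 0.0]
contact_force: [-0.0, -0.8, 0.4]
grip_width: -0.0
gripper_force: 0.0
```

Emit:
{"op": "play_rows", "data": {
  "commands": [
    [[1,0.22,-0.77,0,0],[1,0.22,-0.77,0,0],[1,0.22,-0.77,0,0],[1,0.22,-0.77,0,0],[1,0.22,-0.77,0,0],[1,0.22,-0.77,0,0],[1,0.22,-0.77,0,0]]
  ]
}}

```text
clock: 3.62
tcp_pos: [0.4219, 0.0781, 0.2311]
orientation: [3.096, 0.528, -0.001]
contact_force: [0.4, 0.8, 0.7]
grip_width: 0.0002
gripper_force: 0.0
```

Run:
```python
from h import *
o=get_obs();print(o["clock"],o["tcp_pos"],o["grip_width"],o["orientation"])
f=viewer.grab_frame("wrist");save(f,"w_dial.png")
for t,z in(("dial_top",.056),("selector",.03),("long_mark",.056)):
    for d in viewer.trace(f,t)[:2]:
        x0,y0,x1,y1=d["rect"];print(t,d["score"],np.round(d["rect"]),toz(f,[[(x0+x1)/2,(y0+y1)/2]],z,o),d["pixels"].sum())
```

```text
3.6167 [0.42189817 0.07813514 0.23105738] 0.0002374115946546062 [ 3.09632315e+00  5.27657548e-01 -8.82867125e-04]
dial_top 0.9 [209.  69. 296. 156.] [[0.48110282 0.10464352 0.056     ]] 5956
selector 0.95 [206.  61. 300. 163.] [[0.48157486 0.10481014 0.03      ]] 7649
selector 0.19 [219.  16. 253.  49.] [[0.55498935 0.1499997  0.03      ]] 722
long_mark 0.61 [212.  71. 298. 156.] [[0.48109603 0.10212878 0.056     ]] 5867
```

View pics/w_dial.png

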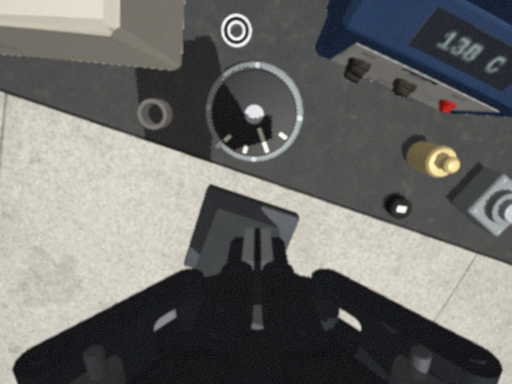

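```bash
cat >> h.py <<'E'
def marks(f,o,c=None):
    if c is None: c=np.array([.481,.1035])
    # unwrap the dial ring at z .056 : brightness over angle, radius
    a=np.radians(np.arange(0,360,2)); out=[]
    g=f["pixels"].min(2).astype(np.float32)
    rad=np.arange(18,60,2)/1000
    P=np.array([[c[0]+q*np.cos(t),c[1]+q*np.sin(t),.056 if q<.046 else .048] for t in a for q in rad])
    uv=proj(f,P,o).astype(np.float32)
    I=cv2.remap(g,uv[:,:1],uv[:,1:],cv2.INTER_LINEAR).reshape(len(a),len(rad))
    return a,rad,I
E
python3 - <<'E'
from h import *
o=get_obs();f=viewer.grab_frame("wrist")
w=f["pixels"].min(2)[100:126,242:268]
ys,xs=np.nonzero(w>120);print("spot",toz(f,[[242+xs.mean(),100+ys.mean()]],.056,o),len(xs))
a,rad,I=marks(f,o)
print("r",(rad*1000).astype(int))
for t,row in zip(a,I):
    d=np.degrees(t)
    if 130<=d<=280: print(int(round(d)),row.astype(int))
E
```

```text
spot [[0.48278319 0.10372013 0.056     ]] 244
r [18 20 22 24 26 28 30 32 34 36 38 40 42 44 46 48 50 52 54 56 58]
130 [23 22 21 22 20 21 21 18 23 22 20 17 16 23 26 63 81 76 54 44 45]
132 [25 22 21 20 28 22 22 20 22 20 24 21 24 27 33 67 79 76 51 39 39]
134 [22 20 27 21 26 23 23 22 22 23 22 19 21 25 27 63 82 78 56 40 39]
136 [19 19 22 20 25 26 22 22 23 18 22 22 24 21 28 61 81 78 56 43 40]
138 [22 21 21 18 26 26 17 24 22 21 23 21 24 22 32 64 82 78 59 44 41]
140 [25 25 24 20 23 19 21 22 21 14 22 23 21 21 27 60 81 80 67 61 48]
142 [24 23 22 18 22 18 13 23 19 19 24 18 22 22 22 63 80 82 81 76 66]
144 [24 18 20 19 26 18 23 23 27 27 22 19 18 27 31 59 82 80 77 80 74]
146 [24 19 26 19 25 16 17 20 29 45 47 41 33 23 24 63 86 85 81 80 76]
148 [ 22  26  26  17  22  21  26  19  37  82  90  82  72  53  48  80 107 108
 105  98  88]
150 [ 19  24  26  21  18  22  21  26  54 108 118 117 113  81  61  79 118 124
 122 118  94]
152 [ 27  22  25  21  23  24  21  22  59 109 118 116 112  84  66  85 121 124
 116 106  89]
154 [ 25  22  23  20  24  24  26  18  53  91  87  79  77  60  50  91 139 140
 106  85  81]
15
[... 5030 characters left out ...]
3  96  94  95  98  98 100  96  96  98 149 180 169
 131  87  77]
268 [ 32  65  89  94  92  93  95  94  93  98  99  97  98  96  99 143 174 167
 126  86  78]
270 [ 37  72  92  94  94  92  93  93  95  96 100 100  99  97 102 154 176 166
 130  88  80]
272 [ 39  77  91  91  95  92  94  92  98  93  96  97  96  98 105 149 173 167
 125  87  81]
274 [ 44  76  89  91  92  93  95  93  95  97  96  96  94  93  94 142 176 167
 132  87  80]
276 [ 54  77  89  94  92  93  93  95  94  96  95  95  96  95 100 155 176 166
 132  87  78]
278 [ 65  78  91  96  93  91  94  95  94  93  96  95  96  93  94 140 175 167
 136  89  84]
280 [ 77  83  91  94  90  89  95  94  95  96  97  96  97  97  91 152 189 182
 135  87  82]
```

Emit:
{"op": "play_rows", "data": {
  "commands": [
    [[1,0.19,0.077,0.3,-0.394],[1,0.19,0.077,0.5,-0.394],[1,0.19,0.077,0.7,-0.394],[1,0.19,0.077,0.73,-0.394],[1,0.19,0.077,0.73,-0.394],[1,0.19,0.077,0.73,-0.394],[1,0.19,0.077,0.73,-0.394],[1,0.19,0.077,0.73,-0.394]]
  ]
}}

```text
clock: 4.53
tcp_pos: [0.4632, 0.0785, 0.0862]
orientation: [2.789, 1.444, 0.003]
contact_force: [-0.3, 0.4, 0.8]
grip_width: -0.0
gripper_force: 0.0
```

Run:
```python
from h import *
o=get_obs();print(o["clock"],o["tcp_pos"],o["contact_force"])
M=R.from_rotvec(o["orientation"]).as_matrix();print(M.round(3))
c=np.array([.482,.1035,.056]);print(M.T@(c-o["tcp_pos"]))
```

```text
4.5333 [0.46321245 0.07845329 0.08618647] [-0.31197074  0.43154093  0.80360235]
[[ 0.577  0.817  0.002]
 [ 0.817 -0.577  0.   ]
 [ 0.001  0.001 -1.   ]]
[0.0312596  0.00083987 0.03022688]
```

Emit:
{"op": "play_rows", "data": {
  "commands": [
    [[1,0,0,0.08,0],[1,0,0,0.13,0],[1,0,0,0.15,0],[1,0,0,0.16,0],[1,0,0,0.17,0],[1,0,0,0.173,0],[1,0,0,0.173,0],[1,0,0,0.173,0]]
  ]
}}

```text
clock: 5.2
tcp_pos: [0.4624, 0.0783, 0.0513]
orientation: [2.787, 1.449, -0.0]
contact_force: [-2.1, -1.5, 5.9]
grip_width: -0.0001
gripper_force: 2.9
```

Emit:
{"op": "play_rows", "data": {
  "commands": [
    [[1,0.0004,-0.0113,0.004,0.044],[1,0.0016,-0.0226,0.004,0.089],[1,0.0036,-0.0338,0.004,0.133],[1,0.0063,-0.0448,0.004,0.178],[1,0.0098,-0.0556,0.004,0.222],[1,0.014,-0.0661,0.004,0.267],[1,0.019,-0.0763,0.004,0.311],[1,0.0247,-0.0861,0.004,0.356],[1,0.031,-0.0955,0.004,0.4],[1,0.031,-0.0955,0.004,0.4]]
  ]
}}

```text
clock: 6.03
tcp_pos: [0.4516, 0.0954, 0.0511]
orientation: [-3.099, -0.513, -0.005]
contact_force: [0.1, -2.0, 6.1]
grip_width: -0.0
gripper_force: 3.0
```

Emit:
{"op": "play_rows", "data": {
  "commands": [
    [[1,0,0,-0.03,0],[1,0,0,-0.1,0],[1,0,0,-0.25,0],[1,0,0,-0.25,0]]
  ]
}}

```text
clock: 6.37
tcp_pos: [0.4527, 0.0958, 0.104]
orientation: [-3.098, -0.518, -0.01]
contact_force: [0.9, 0.1, 0.2]
grip_width: 0.0002
gripper_force: 0.0
```

```bash
cat >> h.py <<'E'
def report(n,c=np.array([.482,.1035])):
    o=get_obs();f=viewer.grab_frame("wrist");save(f,n)
    a,rad,I=marks(f,o,c)
    sel=lambda lo,hi:I[:,(rad>=lo)&(rad<=hi)].mean(1)
    print(o["clock"],o["tcp_pos"],o["contact_force"])
    d=np.degrees(a).round().astype(int)
    for nm,s in(("outer",sel(.037,.043)),("inner",sel(.019,.029))):
        bg=cv2.medianBlur(s.astype(np.float32).reshape(-1,1),5) if 0 else np.minimum(np.roll(s,5),np.roll(s,-5))
        print(nm,[(int(x),int(v)) for x,v,b in zip(d,s,bg) if v-b>35])
    return o,f
E
python3 - <<'E'
from h import *
report("d1.png")
E
```

```text
6.3667 [0.45265843 0.09576756 0.10400895] [0.89345325 0.06813676 0.15397378]
outer [(30, 95), (32, 95), (34, 93), (36, 93), (38, 78), (116, 132), (118, 150), (120, 136), (122, 66), (148, 70), (150, 138), (152, 149), (154, 127), (168, 69), (170, 76), (172, 79), (182, 227), (184, 253), (186, 253), (188, 201), (214, 179), (216, 253), (218, 254), (220, 245), (222, 129)]
inner [(18, 104), (20, 104), (22, 102), (24, 96), (26, 85), (28, 69), (180, 101), (182, 137), (184, 149), (186, 149), (188, 135), (190, 100), (306, 92), (308, 109), (310, 114), (312, 114), (314, 114)]
```

Emit:
{"op": "play_rows", "data": {
  "commands": [
    [[1,0.017,0.108,0,-0.4],[1,0.017,0.108,0,-0.4],[1,0.017,0.108,0,-0.4],[1,0.017,0.108,0,-0.4],[1,0.017,0.108,0.08,-0.4],[1,0.017,0.108,0.18,-0.4],[1,0.017,0.108,0.23,-0.4],[1,0.017,0.108,0.25,-0.4],[1,0.017,0.108,0.26,-0.4],[1,0.017,0.108,0.265,-0.4],[1,0.017,0.108,0.265,-0.4]]
  ]
}}

```text
clock: 7.33
tcp_pos: [0.4607, 0.0743, 0.0494]
orientation: [2.785, 1.447, -0.002]
contact_force: [-10.4, -6.3, 36.7]
grip_width: -0.0001
gripper_force: 17.9
```

Emit:
{"op": "play_rows", "data": {
  "commands": [
    [[1,0,0,-0.012,0],[1,0,0,-0.012,0],[1,0,0,-0.012,0]]
  ]
}}

```text
clock: 7.58
tcp_pos: [0.4605, 0.0748, 0.0501]
orientation: [2.787, 1.448, -0.001]
contact_force: [-2.7, -2.8, 6.6]
grip_width: 0.0002
gripper_force: 3.4
```

Emit:
{"op": "play_rows", "data": {
  "commands": [
    [[1,0.0004,-0.012,0,0.044],[1,0.0017,-0.024,0,0.089],[1,0.0038,-0.036,0,0.133],[1,0.0067,-0.0475,0,0.178],[1,0.0104,-0.059,0,0.222],[1,0.015,-0.07,0,0.267],[1,0.02,-0.081,0,0.311],[1,0.026,-0.091,0,0.356],[1,0.032,-0.1,0,0.4],[1,0.032,-0.1,0,0.4]]
  ]
}}

```text
clock: 8.42
tcp_pos: [0.4481, 0.0928, 0.0501]
orientation: [3.099, 0.513, 0.002]
contact_force: [-0.8, -0.6, 6.3]
grip_width: 0.0001
gripper_force: 3.4
```

Emit:
{"op": "play_rows", "data": {
  "commands": [
    [[1,0,0,-0.03,0],[1,0,0,-0.1,0],[1,0,0,-0.25,0],[1,0,0,-0.25,0]]
  ]
}}

```text
clock: 8.75
tcp_pos: [0.45, 0.093, 0.1032]
orientation: [-3.098, -0.518, -0.009]
contact_force: [1.0, 0.2, 0.3]
grip_width: -0.0
gripper_force: 0.0
```

Run:
```python
from h import *
report("d2.png")
```

```text
8.75 [0.44996694 0.09298415 0.10322248] [0.95707555 0.24144755 0.33010501]
outer [(32, 93), (34, 92), (36, 91), (38, 89), (40, 71), (80, 97), (82, 147), (84, 148), (86, 104), (114, 77), (116, 144), (118, 148), (120, 122), (148, 96), (150, 146), (152, 147), (154, 106), (174, 60), (176, 70), (178, 76), (180, 127), (182, 240), (184, 251), (186, 250), (188, 158), (246, 105), (248, 99), (250, 95), (268, 82), (270, 83), (272, 106)]
inner [(22, 100), (24, 95), (26, 86), (28, 78), (30, 70), (146, 70), (148, 119), (150, 145), (152, 149), (154, 146), (156, 125), (158, 83), (296, 82), (298, 103), (300, 113), (302, 113), (304, 114)]
```

Emit:
{"op": "play_rows", "data": {
  "commands": [
    [[1,0,0,-0.2,0],[1,0,0,-0.4,0],[1,-0.205,0.805,-0.5,0],[1,-0.205,0.805,-0.5,0],[1,-0.205,0.805,-0.5,0],[1,-0.205,0.805,-0.5,0],[1,-0.205,0.805,-0.5,0],[1,-0.205,0.805,-0.5,0],[1,-0.205,0.805,-0.5,0]]
  ]
}}

```text
clock: 9.55
tcp_pos: [0.4608, -0.0731, 0.1988]
orientation: [-3.098, -0.517, 0.002]
contact_force: [-0.4, 0.7, 0.4]
grip_width: 0.0001
gripper_force: 0.0
```

Emit:
{"op": "play_rows", "data": {
  "commands": [
    [[1,-0.205,0.805,0,0],[1,-0.205,0.805,0,0],[1,-0.205,0.805,0,0],[1,-0.205,0.805,0,0],[1,-0.205,0.805,0,0],[1,-0.205,0.805,0,0],[1,-0.205,0.805,0,0]]
  ]
}}

```text
clock: 10.13
tcp_pos: [0.4752, -0.2368, 0.1986]
orientation: [-3.096, -0.522, 0.001]
contact_force: [-0.1, -0.2, 0.7]
grip_width: 0.0001
gripper_force: 0.0
```

Run:
```python
from h import *
o=get_obs();print(o["clock"],o["tcp_pos"])
f=viewer.grab_frame("wrist");save(f,"w_btn2.png")
M=R.from_rotvec(o["orientation"]).as_matrix()
for d in viewer.trace(f,"apply_top")[:2]:
    x0,y0,x1,y1=d["rect"];print(d["score"],np.round(d["rect"]),toz(f,[[(x0+x1)/2,(y0+y1)/2]],.062,o),d["pixels"].sum())
for p in toz(f,[[(x0+x1)/2,(y0+y1)/2]],.062,o),np.array([[.480,-.238,.062]]): print(M.T@(p[0]-o["tcp_pos"])/.2)
g=viewer.grab_frame("side");save(g,"s2.png")
cv2.imwrite("pics/s2c.png",cv2.resize(g["pixels"][220:300,170:260,::-1],(540,480),interpolation=3))
```

```text
10.1333 [ 0.47522445 -0.2367844   0.19862618]
0.68 [246. 159. 274. 191.] [[ 0.48081381 -0.23705245  0.062     ]] 568
[0.02629408 0.01169888 0.68309763]
[0.0208975  0.01484214 0.68309435]
```

View pics/w_btn2.png

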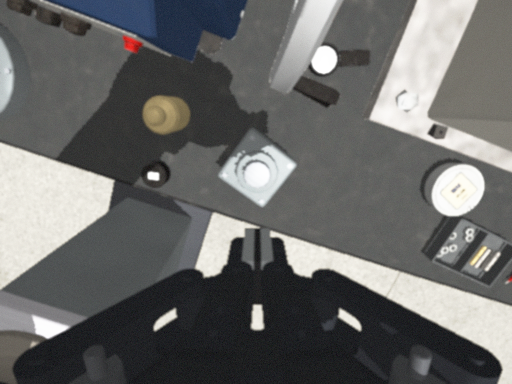

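View pics/s2c.png

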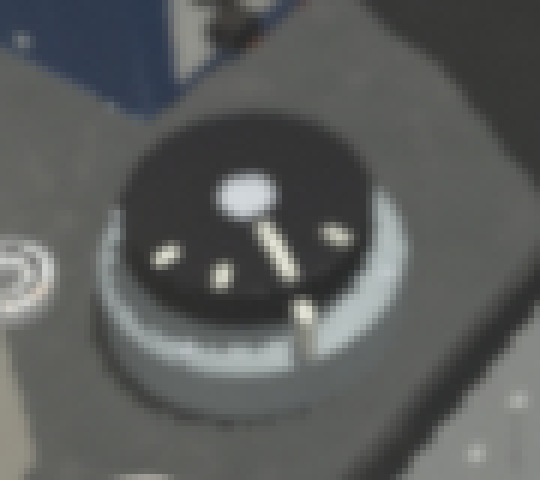

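Emit:
{"op": "play_rows", "data": {
  "commands": [
    [[1,0.024,0.013,0.2,0],[1,0.024,0.013,0.4,0],[1,0.024,0.013,0.55,0],[1,0.024,0.013,0.63,0],[1,0.024,0.013,0.67,0],[1,0.024,0.013,0.69,0],[1,0.024,0.013,0.7,0],[1,0.024,0.013,0.708,0],[1,0.024,0.013,0.708,0],[1,0.024,0.013,0.708,0]]
  ]
}}

```text
clock: 11.12
tcp_pos: [0.4813, -0.2399, 0.0589]
orientation: [3.098, 0.518, 0.003]
contact_force: [0.2, 1.7, 3.3]
grip_width: 0.0
gripper_force: 1.6
```

Emit:
{"op": "play_rows", "data": {
  "commands": [
    [[1,0,0,0.006,0],[1,0,0,0.012,0],[1,0,0,0.015,0],[1,0,0,0.015,0],[1,0,0,0.015,0]]
  ]
}}

```text
clock: 11.53
tcp_pos: [0.4814, -0.2401, 0.056]
orientation: [3.098, 0.518, 0.003]
contact_force: [-1.3, 3.3, 12.6]
grip_width: -0.0
gripper_force: 6.3
```

Fully down (12.6 N at the stop, z = 56 mm). Now I lift off.

Emit:
{"op": "play_rows", "data": {
  "commands": [
    [[1,0,0,-0.05,0],[1,0,0,-0.2,0],[1,0,0,-0.5,0],[1,0,0,-0.7,0],[1,0,0,-0.7,0],[1,0,0,-0.7,0],[1,0,0,-0.7,0]]
  ]
}}

```text
clock: 12.12
tcp_pos: [0.4808, -0.2408, 0.1959]
orientation: [3.097, 0.517, 0.003]
contact_force: [-0.7, -1.0, -1.1]
grip_width: -0.0003
gripper_force: 0.0
```

Run:
```python
from h import *
o=get_obs();print(o["clock"],o["tcp_pos"],o["contact_force"])
g=viewer.grab_frame("side");a,rad,I=marks(g,None)
s=I[:,(rad>=.019)&(rad<=.029)].mean(1);print("long mark at",np.degrees(a[s>120]).round())
print(r.hand_in())
```

```text
12.1167 [ 0.48075153 -0.240798    0.19593652] [-0.69164546 -0.950105   -1.08681753]
long mark at [144. 146. 148. 150. 152. 154. 156. 158. 160.]
the job is handed in; nothing more can be done
None
```

The dial was turned two clicks clockwise and the long mark sits at the pointer; the button was then pressed to its stop and released, and the job was handed in at about 12 s of the 64 s allowed. No verdict came back.

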